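# Dispense one furniture foot and nudge it into the empty bay

### The arm

A 7-joint arm with a two-finger parallel gripper is mounted at the origin on the work surface. World frame = base frame: x ahead of the robot, y to its left, z up, the work surface at z = 0. Lengths are in m, angles in rad, forces in N, time in s.
With the tool pointing down it reaches from about 0.425 to 0.925 m from the base axis. Payload 6.8 kg.
Tool frame: the origin (TCP) lies midway between the tips of the shut fingers; the grasp point (between the pads) lies 19 mm behind it; z points along the fingers, x is the direction in which the jaws open and shut, and the axes are right-handed (so a half turn about z gives the same grasp; the last joint's range is limited). The gripper opens to 85 mm and grips with 20 to 120 N. Pads are 22 mm wide; open, the fingers measure 114 mm over their backs; the gripper's body (76 mm by 85 mm) begins 54 mm behind the grasp point. The pads swing forward as they close: fully open they stand 13 mm farther back than shut.
Start: joints at [1.059, 0.477, 0.022, 1.555, -0.011, 1.109, -0.083], TCP at [0.265, -0.621, 0.231] pointing down, gripper open.
Joint ranges: [-2.96, 2.96], [-0.34, 2.1], [-1.41, 1.46], [0.24, 2.44], [-1.37, 4.51], [0.17, 1.92], [-2.96, 2.96]. Speed limits (rad/s): [2.39, 2.39, 3.14, 3.14, 3.14, 3.14, 3.14].

### API

Orientations are given as a unit quaternion [w, x, y, z].
In Python, from station import bot, imaging, nets gives the robot as it stands. The module is installed in compiled form; this text tells all that it offers.
- The arm moves only by the tool apply_moves, never from a script. Its argument "moves" is text: rows parted by semicolons, each of 7 numbers parted by spaces: the gripper command: -1 is fully open, 1 is shut, values between are in proportion, then the shift along the tool's x, y, z normalised to -1 to 1, where 1 is 120 mm, then the turn, a rotation vector about the tool's x, y, z normalised to -1 to 1, where 1 is 4 degrees. In form: hand dx dy dz rx ry rz; .... A call has 1 to 12 rows; each row shifts and turns the commanded pose from where the row before left it, along the tool's axes as they then stand; what a row does not reach is not made up. A row lasts 1/12 s, in which the tool goes at most 41.7 mm and 7.16 degrees, less where a joint would pass 70% of its speed; a pose out of reach is approached as far as the arm can. A call with a number of a shift or a turn outside -1 to 1 is refused whole. A call with a gripper value outside its range is refused whole. The fingers move at their own pace and stop on an object; "force" is the grip in N (left out, the last holds). Time passes only in rows, so rows that do not move let the fingers close. It gives the time, the measured TCP pose, the force and the opening at its end, in the units of the state.
- bot.get_obs(): the state, without advancing time (a new reading comes with each control period).
- imaging.read_camera(name): name is "side" or "top"; returns a dict with "image" (480x640x3 uint8, red, green, blue), "fx", "fy", "cx", "cy" (pixels), "view" (4x4, takes a point from world to camera coordinates). Camera axes: x right, y down, z forward; pixel columns grow to the right and rows downward; lengths in m; the calibration is good to about 2 mm. A picture is of the moment at which its call begins. There is no depth.
- bot.hand_in(): hands the job in, once; it reports no verdict.
Trained networks look in a picture, given as the dict that the camera call returned (one of the last four; its "shot" number tells which), for a name from the list of things; names that differ only in an ending like _2 or _b are one class to them, and where a whole thing is asked for, a point or a joint stands for the part that bears it (a point fixed in the world has none). Each returns a list of dicts, best first, with "score" (0 to 1); they miss things now and then, are a little off and sometimes report something else, mostly with a low value. They report only what shows in the picture. A call takes as long as a camera call. They do not tell look-alikes from the thing itself.
- nets.spot_in(picture, name): "rect" ([left, top, right, bottom] in pixels, round what is visible of it).
- nets.outline_of(picture, name): "region" (480x640 bool, what is visible of it) and "rect" ([left, top, right, bottom] in pixels, round what is visible of it).
- nets.spot_point(picture, name): "location" ([column, row] in pixels: a listed point, or the origin of a listed thing).
The state is a dict: "t": time; "q": joint angles; "joint_vel": joint speeds; "joint_torque": joint torques, N m; "eef_pos": TCP position; "tool_rot": TCP orientation; "contact_force": force on the tool from outside, world axes, zero at the start; "torque": the same for the moment, N m; "gripper_width": opening from 0.0 (shut) to 1.0 (fully open).
Only numpy, scipy, OpenCV 4.12 (cv2) and the standard library are available. Lean on these libraries where they do the work, as an engineer would, in place of code of your own. Each camera call takes 0.05 s, during which the arm holds its last target.

### The job

Press the dispenser's plunger once, all the way down, so that a single wooden foot slides out onto the bench, and let the plunger come back up. Then nudge that foot aside along the bench with the fingertips until it lies wholly inside the empty one of the two three-sided bays. Only push it, never pick it up or tip it, and leave the other feet and everything else on the bench where they are.

Things in the scene. Friction and masses are not known exactly. Their poses are not given: they have to be found in the camera images.
- dispenser: metal dispenser screwed to the bench. Origin on the bench under the middle of its square open-topped magazine (54 x 54 outside, 66 tall) that holds a stack of four feet. Outlet 17 high at the bottom of the side towards the robot (its -x). Behind the magazine, x 27 to 115, a grey housing 58 wide, 50 tall, with 5 thick flanges out to y +-47, carries the plunger (mm)
- plunger (a joint): plunger travel in m: 0 up, 0.028 fully down at a hard stop. Spring: about 3 N at the top, 5 N at the bottom (up to 8 N while moving at 30 mm/s). Going down it drives a slide 2.85 times as far under the magazine, which pushes the lowest foot out. Let go, both return by themselves within a second and the next foot drops into place
- plunger_top (a point): centre of the top of the plunger's black round cap (32 across, 12 thick); 100 above the bench when up, 72 fully down; 55 behind the dispenser's origin along its +x axis (mm)
- landing (a point): point on the bench 77 in front of the dispenser's origin along its -x axis, where the centre of the dispensed foot comes to rest after a full press, about 28 clear of the magazine (mm)
- foot0: lowest foot in the magazine, the one to be dispensed: dark walnut furniture foot, a plain disc 44 in diameter and 14 thick, about 15 g; origin at the centre of its underside, z up (mm)
- foot1: second foot in the magazine, which must stay in it (it drops to the bottom after the press): same disc (mm)
- foot3: topmost foot in the magazine, which must stay in it: same disc (mm)
- bay_empty: the empty bay, left or right: three dark steel strips 12 wide, 14 tall, fixed on the bench, no floor. Origin on the bench at the centre of its inside, 60 in x (-30 closed back, +30 open mouth) by 84 in y. Its x axis points out of the mouth, away from the robot, towards the dispenser's side. A foot against the back has its centre at x = -8 (mm)
- bay_full: the other bay, of the same shape and size, on the other side; it already has a foot in it (mm)
- foot_parked: the foot already lying in the full bay: same disc (mm)
- offcut: bystander: wooden offcut, 60 x 40 x 22, lying between the two bays (mm)
- tape_measure: bystander: black tape measure, 62 x 32 x 60 tall, standing left of the dispenser (mm)
- glue_bottle: bystander: glue bottle, 60 across, 150 tall, to the left (mm)
- screwdriver: bystander: screwdriver about 200 long, lying to the right (mm)
- mallet: bystander: wooden mallet, 300 long, far left (mm)
- sanding_block: bystander: cork sanding block, 100 x 65 x 35, right of the dispenser (mm)
Not all that is in view belongs to the job. What is shaped like the bay_empty but blue or yellow is not meant. What is shaped like the dispenser but blue is not meant.

How it is judged:
By the outcome, as a careful person would: the job done as asked, in the order asked, and still so for the second after the job is handed in, with the robot touching nothing.
It also fails if it takes over 64 s, if anything falls off the work surface, if the arm or the gripper's body presses on something with over 40 N, if the wrist force passes 120 N, or if a joint passes its speed limit or range.

## Working session

There is one attempt and no reset: what is moved stays moved. The work goes in short steps, Python scripts to look and compute and a tool call to move; the robot and the scene stay as the last step left them, time stands still between calls to the robot, and variables do not carry over. Pictures are saved under pics/ and viewed, and the job is handed in when it is done.

Besides the shell and the picture viewer there is one more tool, called after ">>>" by a JSON object that holds its "fn" and its "kwargs", one argument or row to a line. apply_moves: Moves the arm, as the interface text tells. Scaled input: -1 to 1 covers 120 mm each way for a shift and 4 degrees each way for a turn. Its arguments: {"type":"object","properties":{"moves":{"type":"string"},"force":{"type":"number"}},"required":["moves"]}

```bash
mkdir -p pics; cat > h.py <<'E'
import numpy as np,cv2
from station import bot,imaging,nets
def shot(c,n):
    p=imaging.read_camera(c); cv2.imwrite(f'pics/{n}.png',cv2.cvtColor(p['image'],cv2.COLOR_RGB2BGR)); return p
def ray(p,uv,z=0.):
    V=np.array(p['view']);R=V[:3,:3];t=V[:3,3];c=-R.T@t
    d=R.T@np.array([(uv[0]-p['cx'])/p['fx'],(uv[1]-p['cy'])/p['fy'],1.])
    return c+d*(z-c[2])/d[2]
def proj(p,X):
    V=np.array(p['view']);X=np.atleast_2d(X);c=X@V[:3,:3].T+V[:3,3]
    return np.c_[c[:,0]/c[:,2]*p['fx']+p['cx'],c[:,1]/c[:,2]*p['fy']+p['cy']]
E
python3 - <<'E'
from h import *
o=bot.get_obs();print(o)
a=shot('top','t0');b=shot('side','s0')
for p,n in((a,'top'),(b,'side')):
    print(n,-np.array(p['view'])[:3,:3].T@np.array(p['view'])[:3,3])
    for k,z in(('dispenser',0),('plunger_top',.1),('landing',0),('bay_empty',0),('bay_full',0),('foot_parked',0),('offcut',0)):
        for r in nets.spot_point(p,k)[:3]:print(k,round(r['score'],2),np.round(r['location'],1),np.round(ray(p,r['location'],z),4))
E
```

```text
{'t': 0.0, 'q': array([ 1.05887934,  0.47781246,  0.02233508,  1.55645786, -0.01152904,
        1.10929228, -0.08310671]), 'joint_vel': array([-1.85713320e-04, -6.67379758e-04, -2.80103672e-03,  9.19267255e-05,
        5.55272866e-04,  1.12940399e-03, -5.89861459e-04]), 'joint_torque': array([ 1.42994545e-04, -5.96449935e+01,  1.60781354e+00, -2.81195623e+01,
        1.23984597e-02,  9.38496203e-03,  2.07923637e-05]), 'eef_pos': array([ 0.26499105, -0.62016231,  0.23031462]), 'tool_rot': array([-4.60909326e-04,  8.34546440e-01, -5.50936830e-01, -7.97530082e-04]), 'contact_force': array([-0.2673804 ,  0.9167942 ,  0.69869505]), 'torque': array([-0.02540809, -0.02678444, -0.0284529 ]), 'gripper_width': 1.0012176820263672}
top [0.3947946  0.06202998 1.2503678 ]
dispenser 0.59 [248.8 334.4] [0.2831 0.2687 0.    ]
dispenser 0.58 [374.3 176.6] [ 0.6616 -0.0398  0.    ]
plunger_top 0.56 [373.2 141.5] [ 0.7214 -0.031   0.1   ]
plunger_top 0.46 [232.8 317. ] [0.3304 0.2875 0.1   ]
plunger_top 0.45 [374.4 181.3] [ 0.6295 -0.0317  0.1   ]
bay_empty 0.96 [416.7 266.1] [ 0.4404 -0.1373  0.    ]
b
[... 403 characters left out ...]
 0.    ]
dispenser 0.88 [257.4 240.2] [ 0.6556 -0.0347  0.    ]
dispenser 0.33 [333.1 294.8] [0.4616 0.1376 0.    ]
plunger_top 0.65 [402.4 322.8] [0.3318 0.2836 0.1   ]
plunger_top 0.49 [234.9 210.6] [ 0.6994 -0.0308  0.1   ]
bay_empty 0.81 [393.1 200.3] [ 0.2986 -0.2069 -0.    ]
bay_empty 0.63 [361.4 171.2] [ 0.3823 -0.3421  0.    ]
bay_empty 0.6 [341.6 216. ] [ 0.4419 -0.1355  0.    ]
bay_full 0.71 [335.  298.4] [0.4572 0.1479 0.    ]
bay_full 0.62 [337.8 293.9] [0.451  0.1346 0.    ]
bay_full 0.4 [287.5 180.1] [ 0.5998 -0.2906  0.    ]
foot_parked 0.72 [337.5 293.6] [0.4517 0.1337 0.    ]
offcut 0.73 [339.  255.5] [0.4485 0.0127 0.    ]
offcut 0.69 [230.9 211.9] [ 0.7413 -0.1426  0.    ]
```

View pics/t0.png

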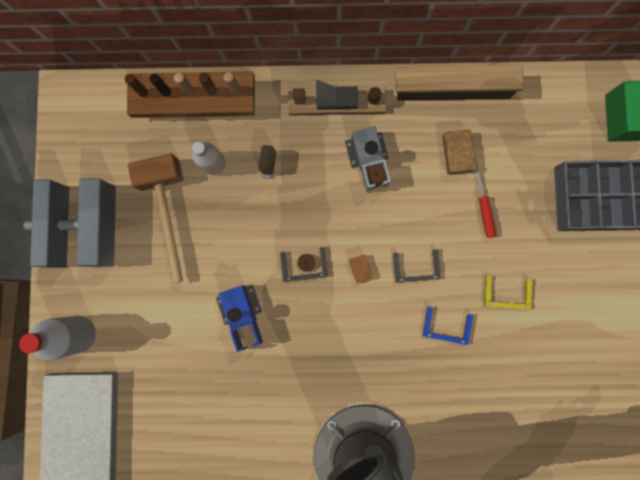

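View pics/s0.png

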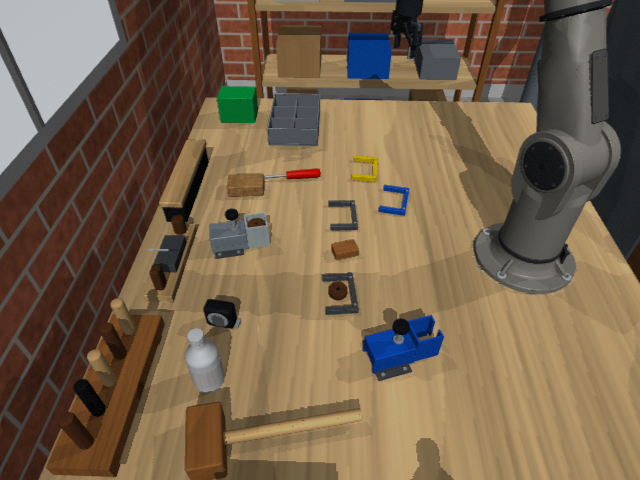

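The grey dispenser is at about (372,160) in the top picture. The empty dark bay is at (417,266), the full one at (304,262), with the offcut between them. I'll check the poses with zoomed crops and a model overlay.

```bash
cat > ov.py <<'E'
from h import *
def box(x0,x1,y0,y1,z0,z1):
    s=[]
    P=lambda x,y,z:(x,y,z)
    for z in(z0,z1):
        c=[(x0,y0,z),(x1,y0,z),(x1,y1,z),(x0,y1,z)]
        s+= [(c[i],c[(i+1)%4]) for i in range(4)]
    return s
def circ(x,y,z,r,n=24):
    a=np.linspace(0,2*np.pi,n+1);q=[(x+r*np.cos(t),y+r*np.sin(t),z) for t in a]
    return list(zip(q[:-1],q[1:]))
def draw(img,p,segs,pose,col,S,o):
    c,s=np.cos(pose[2]),np.sin(pose[2]);R=np.array([[c,-s,0],[s,c,0],[0,0,1]])
    for a,b in segs:
        q=proj(p,np.array([a,b])@R.T+np.array([pose[0],pose[1],0]))
        q=((q+.5-np.array(o))*S-.5)
        cv2.line(img,*[tuple(int(round(v)) for v in e) for e in q],col,1,cv2.LINE_AA)
def crop(p,o,w,h,S):
    im=cv2.cvtColor(p['image'],cv2.COLOR_RGB2BGR)[o[1]:o[1]+h,o[0]:o[0]+w]
    return cv2.resize(im,None,fx=S,fy=S,interpolation=cv2.INTER_CUBIC)
DISP=box(-.027,.027,-.027,.027,.066,.066)+box(.027,.115,-.029,.029,.05,.05)+box(.027,.115,-.047,.047,0,.005)+circ(.055,0,.1,.016)
BAY=box(-.03,.03,-.042,.042,.014,.014)+box(-.042,.03,-.054,.054,.014,.014)
E
cat > fit.py <<'E'
from ov import *
import sys
D=eval(sys.argv[1]);B=eval(sys.argv[2]);F=eval(sys.argv[3]);n=sys.argv[4]
for c,o,w,h,S in(('top',(270,110),180,180,3),('side',(190,180),190,150,4)):
    p=imaging.read_camera(c);im=crop(p,o,w,h,S)
    cv2.imwrite(f'pics/{n}_{c}_raw.png',im)
    draw(im,p,DISP,D,(0,255,0),S,o);draw(im,p,BAY,B,(255,255,0),S,o);draw(im,p,BAY,F,(0,255,255),S,o)
    cv2.imwrite(f'pics/{n}_{c}.png',im)
E
python3 - <<'E'
from h import *
a=imaging.read_camera('top')
for n,uv,z in(('cap',(372,148),.1),('mag',(376.5,176),.066)):print(n,ray(a,uv,z))
E
python3 fit.py "(.645,-.035,.2)" "(.442,-.136,.05)" "(.452,.135,.05)" f0
```

```text
cap [ 0.70630953 -0.02793901  0.1       ]
mag [ 0.64885139 -0.03961815  0.066     ]
```

View pics/f0_top.png

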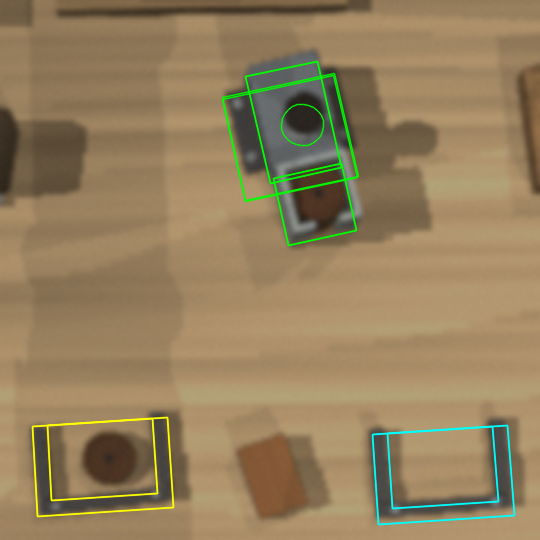

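View pics/f0_side.png

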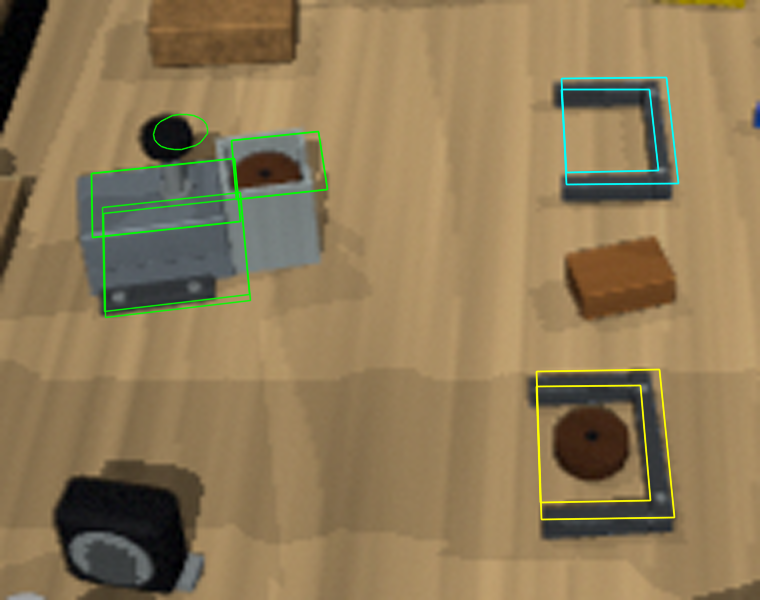

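```bash
python3 - <<'E'
from ov import *
p=imaging.read_camera('top')
a=crop(p,(340,120),60,75,8);b=crop(p,(388,240),60,50,8)
cv2.imwrite('pics/c1.png',a);cv2.imwrite('pics/c2.png',b)
p=imaging.read_camera('side')
cv2.imwrite('pics/c3.png',crop(p,(205,200),80,65,9));cv2.imwrite('pics/c4.png',crop(p,(322,192),45,45,10))
E
```

```text
(no output)
```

View pics/c1.png

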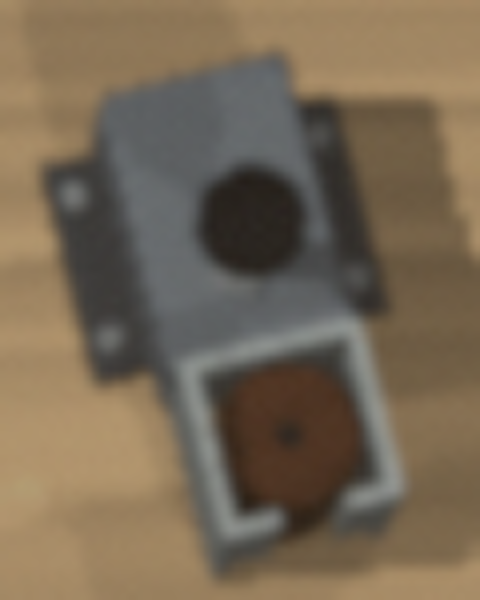

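View pics/c2.png

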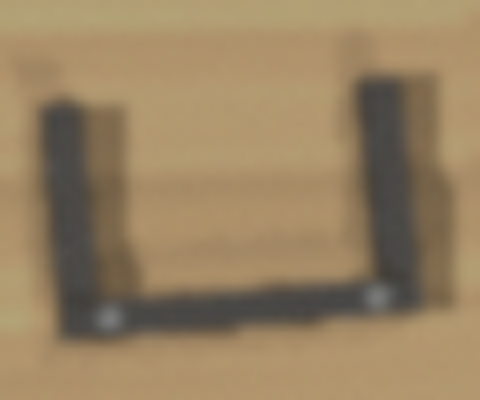

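View pics/c3.png

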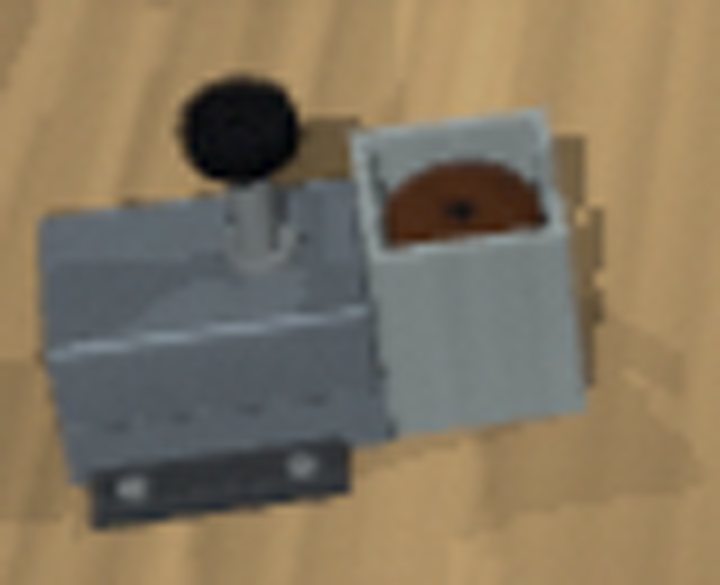

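View pics/c4.png

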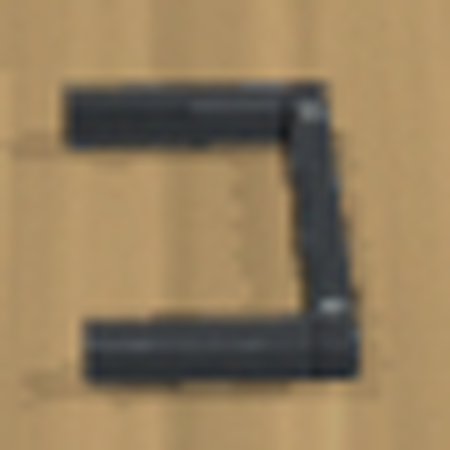

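```bash
cat > f2.py <<'E'
from ov import *
from scipy.optimize import least_squares
T=imaging.read_camera('top');S=imaging.read_camera('side')
def px(L,o,s):return [((u+.5)/s-.5+o[0],(v+.5)/s-.5+o[1]) for u,v in L]
def fit(obs,x0):
    def W(x,P):
        c,s=np.cos(x[2]),np.sin(x[2]);P=np.array(P)
        return np.c_[x[0]+c*P[:,0]-s*P[:,1],x[1]+s*P[:,0]+c*P[:,1],P[:,2]]
    f=lambda x:np.concatenate([(proj(p,W(x,P))-np.array(uv)).ravel() for p,P,uv in obs])
    r=least_squares(f,x0,loss='soft_l1');print(np.round(r.x,4));print(np.round(f(r.x).reshape(-1,2),1).tolist());return r.x
m=.027
t=(T,[(m,m,.066),(m,-m,.066),(-m,-m,.066),(-m,m,.066),(.055,0,.1),(.115,.029,.05),(.115,-.029,.05)],px([(180,358),(358,320),(405,490),(220,535),(252,220),(105,100),(285,55)],(340,120),8))
s=(S,[(-m,-m,.066),(-m,m,.066),(m,-m,.066),(m,m,.066),(.115,.029,.05),(.115,-.029,.05)],px([(545,112),(572,238),(352,135),(375,255),(52,355),(38,215)],(205,200),9))
D=fit([t,s],(.65,-.035,.2));fit([t],D);fit([s],D)
z=.014
t=(T,[(.03,.054,z),(.03,.042,z),(.03,-.042,z),(.03,-.054,z),(-.042,.054,z),(-.042,-.054,z)],px([(42,108),(82,105),(362,80),(405,78),(62,335),(420,308)],(388,240),8))
s=(S,[(.03,-.054,z),(-.042,-.054,z),(.03,.042,z)],px([(66,90),(325,85),(85,322)],(322,192),10))
B=fit([t,s],(.445,-.136,.1));fit([t],B)
c,s_=np.cos(D[2]),np.sin(D[2])
print('landing',D[0]-.077*c,D[1]-.077*s_,'cap',D[0]+.055*c,D[1]+.055*s_)
E
python3 f2.py
```

```text
[ 0.6545 -0.0383  0.2274]
[[-0.3, 1.0], [-0.1, 0.3], [-0.2, 1.1], [0.4, 1.0], [0.0, 0.2], [-1.1, -0.3], [0.0, -0.4], [0.1, -0.7], [-0.3, -0.5], [-0.2, -0.6], [-0.9, 0.5], [-1.1, -0.2], [-0.3, -0.6]]
[ 0.6555 -0.0385  0.2223]
[[-0.2, 0.5], [0.1, -0.1], [-0.2, 0.8], [0.4, 0.6], [0.2, -0.3], [-0.8, -0.8], [0.3, -0.8]]
[ 0.6533 -0.0375  0.2374]
[[0.5, -0.6], [0.2, -0.3], [0.2, -0.2], [-0.3, 0.8], [-0.6, 0.3], [0.0, -0.0]]
[ 0.4464 -0.1341  0.0632]
[[-0.2, -0.4], [-0.3, -0.4], [-0.3, -0.0], [-0.7, -0.2], [-0.1, 1.3], [0.4, 1.1], [-0.2, -0.8], [0.1, -0.8], [-0.5, -0.7]]
[ 0.4468 -0.1346  0.0606]
[[-0.0, -0.6], [-0.0, -0.6], [-0.1, -0.1], [-0.4, -0.3], [0.1, 1.1], [0.5, 1.0]]
landing 0.5794870696226102 -0.05569456804155573 cap 0.7080876988314969 -0.025930862508164374
```

Fitted poses:
- **Dispenser:** (0.6545, -0.038), yaw 0.227.
- **Cap:** (0.708, -0.026).
- **Empty bay:** (0.4465, -0.134), yaw 0.062.

First I'll shut the fingers and square the tool to the world.

>>> {"fn": "apply_moves", "kwargs": {
  "moves": "1 0 0 0 0 0 -1;1 0 0 0 0 0 -1;1 0 0 0 0 0 -1;1 0 0 0 0 0 -1;1 0 0 0 0 0 -1;1 0 0 0 0 0 -1;1 0 0 0 0 0 -1;1 0 0 0 0 0 -1;1 0 0 0 0 0 -1;1 0 0 0 0 0 -1;1 0 0 0 0 0 -1;1 0 0 0 0 0 -1",
  "force": 40
}}

```text
t: 2.15
eef_pos: [0.2652, -0.6208, 0.2313]
tool_rot: [0.0, 0.987, -0.162, 0.0]
contact_force: [-0.4, -0.7, -0.2]
gripper_width: 0.0
```

>>> {"fn": "apply_moves", "kwargs": {
  "moves": "1 0 0 0 0 0 -1;1 0 0 0 0 0 -1;1 0 0 0 0 0 -1;1 0 0 0 0 0 -1;1 0 0 0 0 0 -0.72;1 0 0 0 0 0 0"
}}

```text
t: 2.65
eef_pos: [0.2651, -0.6208, 0.2313]
tool_rot: [-0.0, 1.0, 0.001, 0.0]
contact_force: [0.0, -0.4, 0.1]
gripper_width: -0.002
```

>>> {"fn": "apply_moves", "kwargs": {
  "moves": "1 0.185 -0.248 0 0 0 0;1 0.185 -0.248 0 0 0 0;1 0.185 -0.248 0 0 0 0;1 0.185 -0.248 0 0 0 0;1 0.185 -0.248 0 0 0 0;1 0.185 -0.248 0 0 0 0;1 0.185 -0.248 0 0 0 0;1 0.185 -0.248 0 0 0 0;1 0.185 -0.248 0 0 0 0;1 0.185 -0.248 0 0 0 0"
}}

```text
t: 3.48
eef_pos: [0.488, -0.3216, 0.2316]
tool_rot: [0.0, 1.0, -0.001, 0.0]
contact_force: [-0.1, 0.8, 0.1]
gripper_width: -0.003
```

>>> {"fn": "apply_moves", "kwargs": {
  "moves": "1 0.185 -0.248 0 0 0 0;1 0.185 -0.248 0 0 0 0;1 0.185 -0.248 0 0 0 0;1 0.185 -0.248 0 0 0 0;1 0.185 -0.248 0 0 0 0;1 0.185 -0.248 0 0 0 0;1 0.185 -0.248 0 0 0 0;1 0.185 -0.248 0 0 0 0;1 0.185 -0.248 0 0 0 0;1 0.185 -0.248 0 0 0 0;1 0 0 0 0 0 0;1 0 0 0 0 0 0"
}}

```text
t: 4.48
eef_pos: [0.7097, -0.0217, 0.2308]
tool_rot: [-0.001, 1.0, 0.002, -0.0]
contact_force: [-0.9, -0.5, 0.0]
gripper_width: 0.002
```

>>> {"fn": "apply_moves", "kwargs": {
  "moves": "1 -0.013 0.035 0.2 0 0 0;1 0 0 0.25 0 0 0;1 0 0 0.25 0 0 0;1 0 0 0.2 0 0 0;1 0 0 0.08 0 0 0;1 0 0 0 0 0 0"
}}

```text
t: 4.98
eef_pos: [0.7053, -0.0316, 0.1109]
tool_rot: [0.001, 1.0, -0.001, -0.003]
contact_force: [0.2, -0.7, -0.5]
gripper_width: -0.002
```

```bash
python3 - <<'E'
from ov import *
a=imaging.read_camera('top');b=imaging.read_camera('side')
A=crop(a,(330,110),90,90,4);B=crop(b,(190,150),100,90,4);cv2.imwrite('pics/d1.png',np.hstack([A,B]))
E
```

```text
(no output)
```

View pics/d1.png

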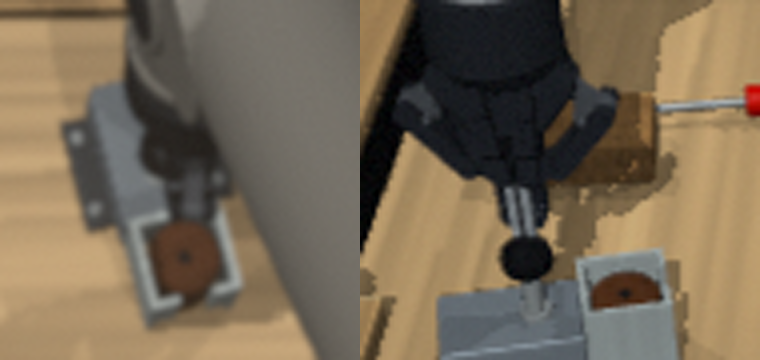

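The shut fingertips are just above the cap. The measured TCP looks a few mm off, so I'll read it again.

```bash
python3 - <<'E'
from ov import *
for i in range(4):
    o=bot.get_obs();print(o['t'],np.round(o['eef_pos'],4),np.round(o['contact_force'],2));imaging.read_camera('top')
E
```

```text
5.0833 [ 0.708  -0.0305  0.1148] [-0.08 -0.15  0.77]
5.1333 [ 0.7087 -0.0301  0.1157] [ 1.19 -0.6   0.39]
5.1833 [ 0.7089 -0.0299  0.1161] [ 0.61 -0.18  0.53]
5.2333 [ 0.7089 -0.0297  0.116 ] [ 0.39 -0.23  0.48]
```

>>> {"fn": "apply_moves", "kwargs": {
  "moves": "1 -0.008 -0.033 0.03 0 0 0;1 0 0 0.03 0 0 0;1 0 0 0.03 0 0 0;1 0 0 0.03 0 0 0;1 0 0 0.025 0 0 0;1 0 0 0.025 0 0 0;1 0 0 0.025 0 0 0;1 0 0 0.025 0 0 0;1 0 0 0.025 0 0 0;1 0 0 0.025 0 0 0;1 0 0 0.025 0 0 0;1 0 0 0.025 0 0 0"
}}

```text
t: 6.28
eef_pos: [0.7065, -0.0254, 0.0756]
tool_rot: [-0.0, 1.0, 0.0, -0.0]
contact_force: [-2.5, 1.0, 4.6]
gripper_width: 0.0
```

>>> {"fn": "apply_moves", "kwargs": {
  "moves": "1 0 0 0.025 0 0 0;1 0 0 0.02 0 0 0;1 0 0 0.02 0 0 0;1 0 0 0 0 0 0;1 0 0 0 0 0 0"
}}

```text
t: 6.7
eef_pos: [0.7069, -0.0253, 0.0719]
tool_rot: [0.0, 1.0, -0.0, 0.0]
contact_force: [-13.2, -1.0, 28.9]
gripper_width: 0.002
```

The force jumped to 29 N at z = 0.072, so the plunger is at its hard stop. Now release.

>>> {"fn": "apply_moves", "kwargs": {
  "moves": "1 0 0 -0.03 0 0 0;1 0 0 -0.06 0 0 0;1 0 0 -0.1 0 0 0;1 0 0 -0.15 0 0 0;1 0 0 -0.2 0 0 0;1 0 0 -0.25 0 0 0;1 0 0 0 0 0 0;1 0 0 0 0 0 0"
}}

```text
t: 7.37
eef_pos: [0.7081, -0.0257, 0.1649]
tool_rot: [0.0, 1.0, -0.0, 0.002]
contact_force: [0.7, 0.2, -0.5]
gripper_width: -0.001
```

```bash
cat > look.py <<'E'
from ov import *
import sys
n=sys.argv[1]
a=imaging.read_camera('top');b=imaging.read_camera('side')
A=crop(a,(330,130),120,160,3.3);B=crop(b,(210,170),160,150,3)
B=cv2.resize(crop(b,(210,170),160,150,1),(400,528*400//400))if 0 else crop(b,(215,170),150,160,2.6)
h=min(A.shape[0],B.shape[0]);cv2.imwrite(f'pics/{n}.png',np.hstack([A[:h],B[:h]]))
for p,q in((a,'top'),(b,'side')):
    for r in nets.outline_of(p,'foot0')[:5]:
        m=r['region'];ys,xs=np.nonzero(m);l,t,R,bb=r['rect']
        print(q,round(r['score'],2),np.round(r['rect'],1),np.round(ray(p,((l+R)/2,(t+bb)/2),.008),4),len(xs))
o=bot.get_obs();print(np.round(o['eef_pos'],4),np.round(o['contact_force'],1),o['gripper_width'])
E
python3 look.py e1
```

```text
top 0.55 [375.  199.7 389.  219.2] [ 0.5787 -0.0561  0.008 ] 275
top 0.51 [365.2 163.6 385.7 180.5] [ 0.6711 -0.0423  0.008 ] 241
side 0.48 [283.6 224.2 297.6 240.2] [ 0.5727 -0.0587  0.008 ] 217
[ 0.7057 -0.0259  0.1608] [0.7 0.2 0.2] 0.0013187323992937153
```

View pics/e1.png

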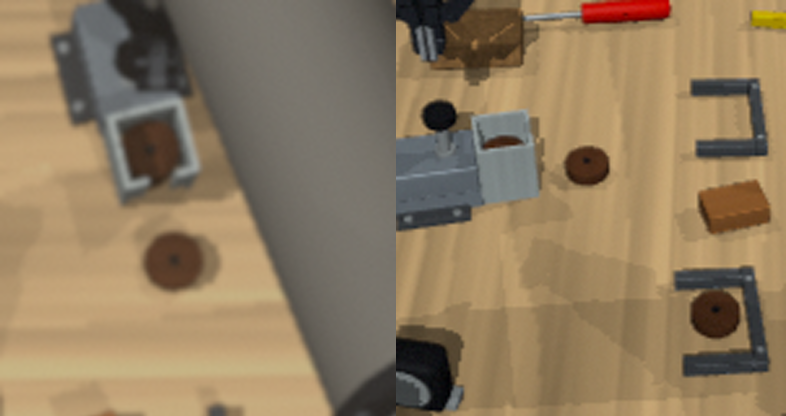

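One foot is out at about (0.578, -0.056) and the plunger is back up. The rest of the stack is still in the magazine. Next I'll move to the foot's +y side with the fingers part open, so both tips push.

>>> {"fn": "apply_moves", "kwargs": {
  "moves": "0.39 -0.13 -0.02 0 0 0 0;0.39 -0.2 -0.03 0 0 0 0;0.39 -0.25 -0.04 0 0 0 0;0.39 -0.25 -0.03 0 0 0 0;0.39 -0.16 0 0 0 0 0;0.39 -0.08 0 0 0 0 0;0.39 0 0 0 0 0 0;0.39 0 0 0 0 0 0;0.39 0 0 0 0 0 0"
}}

```text
t: 8.32
eef_pos: [0.5796, -0.0115, 0.1623]
tool_rot: [-0.0, 1.0, -0.0, 0.001]
contact_force: [0.1, -0.0, 0.8]
gripper_width: 0.306
```

```bash
python3 look.py e2
```

```text
side 0.61 [254.3 223.3 261.1 226.8] [ 0.6602 -0.0831  0.008 ] 38
side 0.58 [283.  226.4 296.7 240.6] [ 0.5742 -0.0537  0.008 ] 178
[ 0.579  -0.0112  0.1621] [-0.6 -0.5  0.4] 0.3054839804818414
```

View pics/e2.png

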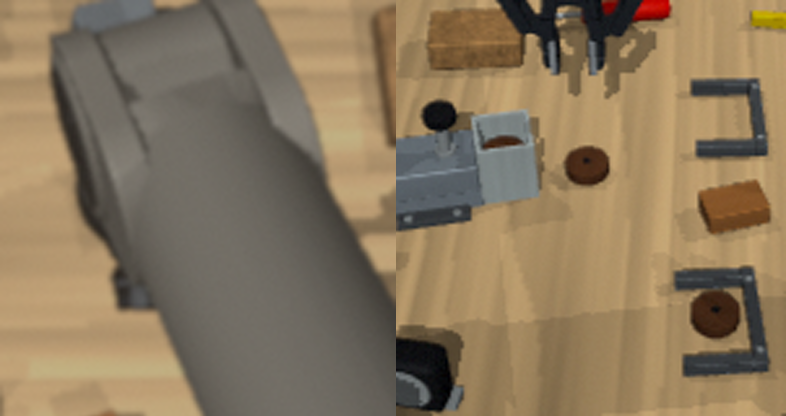

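>>> {"fn": "apply_moves", "kwargs": {
  "moves": "0.39 0 0 0.15 0 0 0;0.39 0 0 0.25 0 0 0;0.39 0 0 0.25 0 0 0;0.39 0 0 0.2 0 0 0;0.39 0 0 0.15 0 0 0;0.39 0 0 0.1 0 0 0;0.39 0 0 0.06 0 0 0;0.39 0 0 0 0 0 0;0.39 0 0 0 0 0 0;0.39 0 0 0 0 0 0"
}}

```text
t: 9.35
eef_pos: [0.5792, -0.0112, 0.0242]
tool_rot: [-0.0, 1.0, 0.0, 0.001]
contact_force: [-0.4, 0.0, -0.4]
gripper_width: 0.302
```

```bash
python3 look.py e3
```

```text
side 0.36 [252.2 223.1 264.7 225.8] [ 0.6585 -0.0855  0.008 ] 52
[ 0.5788 -0.0113  0.024 ] [ 0.2 -0.   0.4] 0.30157967297906507
```

View pics/e3.png

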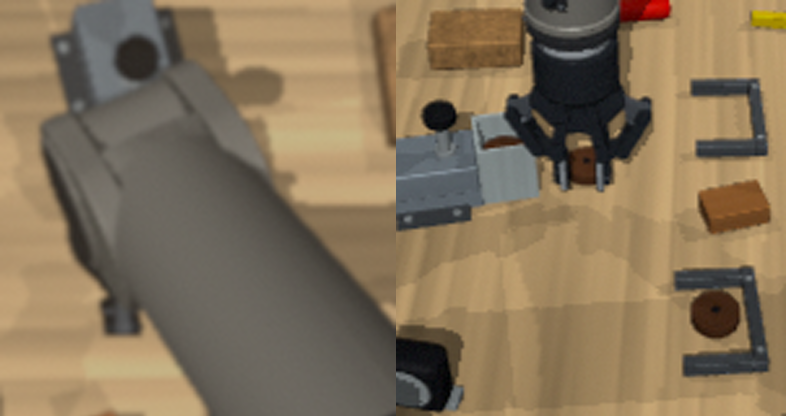

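The elbows of the fingers would pass close to the magazine's corner in this orientation. I'll rise, turn the jaw axis across the bay (-86.4°), and straddle the foot to slide it sideways with one pad.

>>> {"fn": "apply_moves", "kwargs": {
  "moves": "0.39 0 0 -0.15 0 0 0;0.39 0 0 -0.25 0 0 0;0.39 0 0 -0.25 0 0 0;0.39 0 0 -0.1 0 0 0;-0.5 0 0 0 0 0 1;-0.5 0 0 0 0 0 1;-0.5 0 0 0 0 0 1;-0.5 0 0 0 0 0 1;-0.5 0 0 0 0 0 1;-0.5 0 0 0 0 0 1;-0.5 0 0 0 0 0 1;-0.5 0 0 0 0 0 1"
}}

```text
t: 10.55
eef_pos: [0.578, -0.0114, 0.1132]
tool_rot: [0.0, 0.961, -0.277, 0.0]
contact_force: [0.1, 0.4, -0.7]
gripper_width: 0.746
```

>>> {"fn": "apply_moves", "kwargs": {
  "moves": "-0.5 0 0 0 0 0 1;-0.5 0 0 0 0 0 1;-0.5 0 0 0 0 0 1;-0.5 0 0 0 0 0 1;-0.5 0 0 0 0 0 1;-0.5 0 0 0 0 0 1;-0.5 0 0 0 0 0 1;-0.5 0 0 0 0 0 1;-0.5 0 0 0 0 0 1;-0.5 0 0 0 0 0 1;-0.5 0 0 0 0 0 1;-0.5 0 0 0 0 0 1"
}}

```text
t: 11.55
eef_pos: [0.578, -0.0113, 0.1131]
tool_rot: [-0.0, 0.765, -0.644, 0.0]
contact_force: [0.0, 0.2, 0.0]
gripper_width: 0.749
```

>>> {"fn": "apply_moves", "kwargs": {
  "moves": "-0.5 0 0 0 0 0 1;-0.5 0 0 0 0 0 0.6;-0.5 0.19 0 0 0 0 0;-0.5 0.19 0 0 0 0 0;-0.5 0 0 0 0 0 0;-0.5 0 0 0 0 0 0;-0.5 0 0 0 0 0 0"
}}

```text
t: 12.13
eef_pos: [0.5809, -0.0563, 0.1131]
tool_rot: [-0.0, 0.729, -0.684, -0.0]
contact_force: [0.0, -0.4, -0.4]
gripper_width: 0.747
```

```bash
python3 look.py e4
```

```text
top 0.53 [375.7 204.6 386.9 217.6] [ 0.5747 -0.0543  0.008 ] 140
side 0.54 [282.4 223.7 298.4 242.1] [ 0.573 -0.056  0.008] 213
side 0.54 [252.8 224.6 261.9 224.6] [ 0.6613 -0.0849  0.008 ] 35
[ 0.5811 -0.0556  0.1131] [ 0.2 -0.1 -0.4] 0.7481471857100311
```

View pics/e4.png

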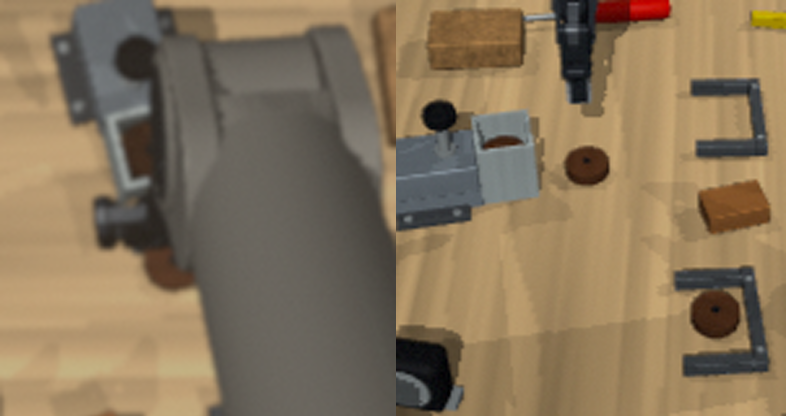

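>>> {"fn": "apply_moves", "kwargs": {
  "moves": "-0.5 0 0.025 0.15 0 0 0;-0.5 0 0 0.25 0 0 0;-0.5 0 0 0.25 0 0 0;-0.5 0 0 0.15 0 0 0;-0.5 0 0 0.06 0 0 0;-0.5 0 0 0 0 0 0;-0.5 0 0 0 0 0 0"
}}

```text
t: 12.92
eef_pos: [0.5785, -0.0566, 0.0104]
tool_rot: [-0.0, 0.729, -0.684, 0.0]
contact_force: [-0.2, -0.1, -0.4]
gripper_width: 0.751
```

```bash
python3 look.py e5
```

```text
side 0.49 [252.7 223.7 260.8 225.4] [ 0.6629 -0.085   0.008 ] 28
side 0.46 [282.5 226.3 297.  237.4] [ 0.5749 -0.0599  0.008 ] 34
[ 0.5792 -0.057   0.0113] [-0.2 -0.7 -0.5] 0.7507355630325255
```

View pics/e5.png

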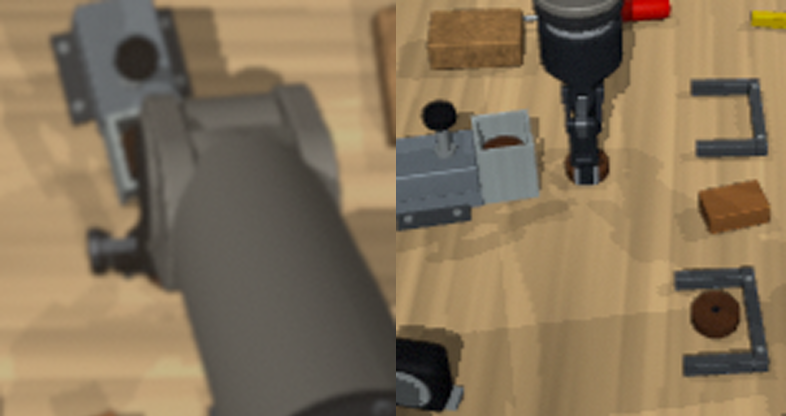

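```bash
python3 - <<'E'
from ov import *
b=imaging.read_camera('side')
for y in(-.024,-.01):
  for z in(.005,.015,.02,.025):print(y,z,(proj(b,[[.579,y,z]])[0]-[215,170])*2.6+[396,0])
cv2.imwrite('pics/e6.png',crop(b,(270,205),40,50,12))
E
```

```text
-0.024 0.005 [583.39938613 188.27759564]
-0.024 0.015 [582.89211704 180.7867953 ]
-0.024 0.02 [582.63614729 177.0069114 ]
-0.024 0.025 [582.37860157 173.20375527]
-0.01 0.005 [582.20726948 198.45031942]
-0.01 0.015 [581.68825669 190.95754074]
-0.01 0.02 [581.42634031 187.17635941]
-0.01 0.025 [581.16279732 183.37169534]
```

View pics/e6.png

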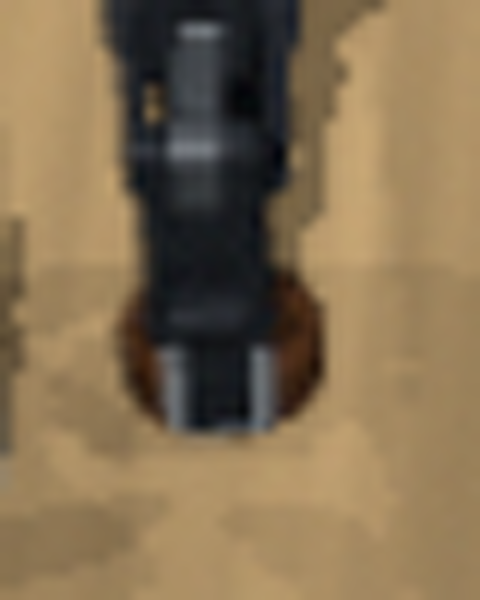

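>>> {"fn": "apply_moves", "kwargs": {
  "moves": "-0.5 0 0 0.05 0 0 0;-0.5 0 0 0.04 0 0 0;-0.5 0 0 0.02 0 0 0;-0.5 0 0 0 0 0 0;-0.5 0 0 0 0 0 0"
}}

```text
t: 13.58
eef_pos: [0.5777, -0.057, -0.0037]
tool_rot: [0.0, 0.729, -0.684, -0.0]
contact_force: [0.9, -0.3, 0.1]
gripper_width: 0.748
```

>>> {"fn": "apply_moves", "kwargs": {
  "moves": "-0.5 0.03 0 0 0 0 0;-0.5 0.03 0 0 0 0 0;-0.5 0.03 0 0 0 0 0;-0.5 0.04 0 0 0 0 0;-0.5 0.04 0 0 0 0 0;-0.5 0.04 0 0 0 0 0;-0.5 0.04 0 0 0 0 0;-0.5 0.04 0 0 0 0 0;-0.5 0.04 0 0 0 0 0;-0.5 0.04 0 0 0 0 0;-0.5 0.04 0 0 0 0 0;-0.5 0.04 0 0 0 0 0"
}}

```text
t: 14.58
eef_pos: [0.5815, -0.1114, -0.0033]
tool_rot: [-0.0, 0.729, -0.684, 0.0]
contact_force: [-0.2, 0.2, 0.2]
gripper_width: 0.75
```

>>> {"fn": "apply_moves", "kwargs": {
  "moves": "-0.5 0.04 0 0 0 0 0;-0.5 0.04 0 0 0 0 0;-0.5 0.04 0 0 0 0 0;-0.5 0.04 0 0 0 0 0;-0.5 0.03 0 0 0 0 0;-0.5 0.02 0 0 0 0 0;-0.5 0 0 0 0 0 0;-0.5 0 0 0 0 0 0"
}}

```text
t: 15.25
eef_pos: [0.583, -0.1361, -0.0033]
tool_rot: [-0.0, 0.729, -0.684, -0.0]
contact_force: [0.1, -0.8, -0.3]
gripper_width: 0.749
```

```bash
python3 look.py e7
```

```text
top 0.77 [364.3 164.5 384.3 180.1] [ 0.6706 -0.0394  0.008 ] 234
top 0.42 [368.5 141.1 382.9 151.5] [ 0.7353 -0.0443  0.008 ] 160
top 0.29 [441.7 130.9 473.6 166. ] [ 0.7267 -0.2448  0.008 ] 819
side 0.6 [282.8 210.6 297.6 219.1] [ 0.5789 -0.1264  0.008 ] 38
[ 0.583  -0.1356 -0.0033] [-1.   0.2  0.1] 0.7510047031568169
```

View pics/e7.png

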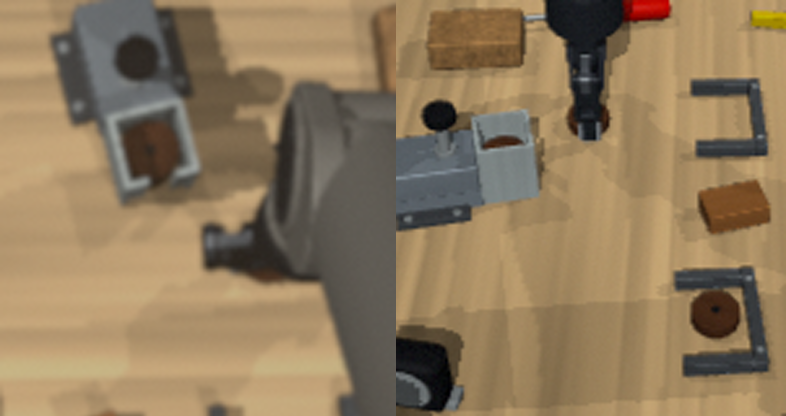

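The foot slid to about (0.579, -0.126). I'll push 5 mm more for clearance, then back off, rise, and go round to its +x side.

>>> {"fn": "apply_moves", "kwargs": {
  "moves": "-0.5 0.02 0 0 0 0 0;-0.5 0.02 0 0 0 0 0;-0.5 0 0 0 0 0 0;-0.5 -0.04 0 0 0 0 0;-0.5 -0.06 0 0 0 0 0;-0.5 0 0 -0.15 0 0 0;-0.5 0 0 -0.25 0 0 0;-0.5 0 0 -0.2 0 0 0;0.39 0.02 -0.14 0 0 0 0;0.39 0 -0.14 0 0 0 0;0.39 0 0 0 0 0 0;0.39 0 0 0 0 0 0"
}}

```text
t: 16.45
eef_pos: [0.6164, -0.1278, 0.0686]
tool_rot: [-0.0, 0.73, -0.684, -0.0]
contact_force: [-1.2, 0.2, -0.5]
gripper_width: 0.304
```

>>> {"fn": "apply_moves", "kwargs": {
  "moves": "0.39 0 0 0 0 0 0;0.39 0 0 0 0 0 0;0.39 0 0 0 0 0 0"
}}

```text
t: 16.7
eef_pos: [0.6152, -0.1291, 0.0683]
tool_rot: [0.0, 0.729, -0.685, -0.001]
contact_force: [0.1, -0.5, -0.3]
gripper_width: 0.304
```

```bash
python3 look.py e8
```

```text
top 0.79 [403.  198.9 419.3 214.5] [ 0.5843 -0.1269  0.008 ] 239
top 0.71 [367.8 163.3 383.6 184.1] [ 0.667  -0.0428  0.008 ] 274
side 0.76 [282.4 205.4 297.7 220.4] [ 0.5799 -0.1343  0.008 ] 183
side 0.52 [252.6 223.1 261.  227.6] [ 0.6624 -0.0819  0.008 ] 40
[ 0.6159 -0.1292  0.0687] [-0.4 -0.8 -0.9] 0.30255638497244164
```

View pics/e8.png

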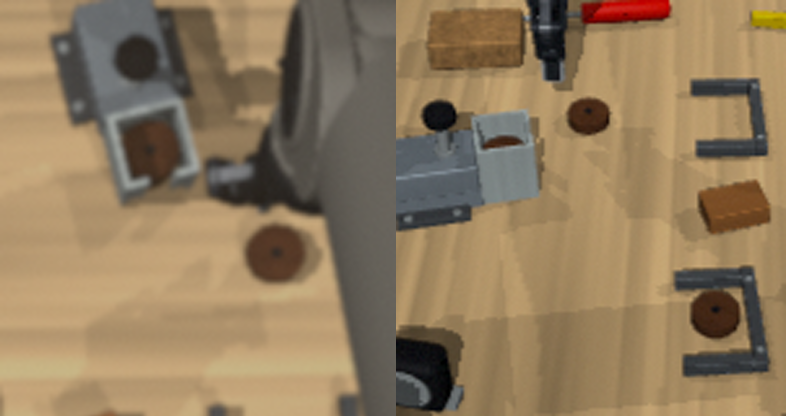

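```bash
python3 - <<'E'
from ov import *
a=imaging.read_camera('top');b=imaging.read_camera('side')
print(ray(a,(330+276.5/3.3-.5,130+253.5/3.3-.5),.014),ray(b,(215+(588.5-396)/2.6-.5,170+111.5/2.6-.5),.014))
E
```

```text
[ 0.5842584  -0.13116223  0.014     ] [ 0.58326748 -0.12929579  0.014     ]
```

>>> {"fn": "apply_moves", "kwargs": {
  "moves": "0.39 0 -0.05 0 0 0 0;0.39 0 0 0.1 0 0 0;0.39 0 0 0.2 0 0 0;0.39 0 0 0.14 0 0 0;0.39 0 0 0.06 0 0 0;0.39 0 0 0.035 0 0 0;0.39 0 0 0 0 0 0;0.39 0 0 0 0 0 0"
}}

```text
t: 17.67
eef_pos: [0.6227, -0.1288, 0.0048]
tool_rot: [-0.0, 0.729, -0.684, 0.0]
contact_force: [-0.4, 0.3, 0.3]
gripper_width: 0.308
```

```bash
python3 look.py e9
```

```text
top 0.81 [406.4 198.3 420.1 217. ] [ 0.5819 -0.1319  0.008 ] 260
top 0.5 [365.1 166.  385.3 183.8] [ 0.6641 -0.0415  0.008 ] 252
side 0.52 [249.9 224.6 262.9 224.3] [ 0.6639 -0.0854  0.008 ] 53
[ 0.623  -0.1289  0.0055] [-0.5  0.2  0.4] 0.3047636649190146
```

View pics/e9.png

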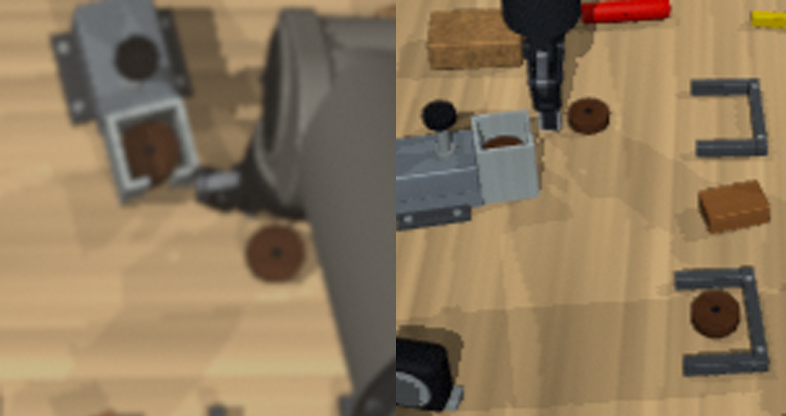

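>>> {"fn": "apply_moves", "kwargs": {
  "moves": "0.39 0 0.02 0.01 0 0 0;0.39 0 0.03 0 0 0 0;0.39 0 0.03 0 0 0 0;0.39 0 0.03 0 0 0 0;0.39 -0.002 0.04 0 0 0 0;0.39 -0.002 0.04 0 0 0 0;0.39 -0.002 0.04 0 0 0 0;0.39 -0.002 0.04 0 0 0 0;0.39 -0.002 0.04 0 0 0 0;0.39 -0.002 0.04 0 0 0 0;0.39 -0.002 0.04 0 0 0 0;0.39 -0.002 0.04 0 0 0 0"
}}

```text
t: 18.87
eef_pos: [0.5702, -0.1301, 0.0033]
tool_rot: [-0.0, 0.729, -0.684, 0.0]
contact_force: [0.1, -0.4, 1.3]
gripper_width: 0.305
```

>>> {"fn": "apply_moves", "kwargs": {
  "moves": "0.39 -0.002 0.04 0 0 0 0;0.39 -0.002 0.04 0 0 0 0;0.39 -0.002 0.04 0 0 0 0;0.39 -0.002 0.04 0 0 0 0;0.39 -0.002 0.04 0 0 0 0;0.39 -0.002 0.04 0 0 0 0;0.39 -0.002 0.04 0 0 0 0;0.39 0 0.03 0 0 0 0;0.39 0 0.02 0 0 0 0;0.39 0 0 0 0 0 0;0.39 0 0 0 0 0 0"
}}

```text
t: 19.78
eef_pos: [0.5311, -0.1309, 0.0034]
tool_rot: [-0.0, 0.729, -0.684, 0.0]
contact_force: [0.3, 0.2, 0.2]
gripper_width: 0.306
```

```bash
python3 look.py g1
```

```text
top 0.73 [366.2 167.2 384.1 183.2] [ 0.6633 -0.0413  0.008 ] 247
top 0.69 [409.3 234.4 421.3 250.2] [ 0.4975 -0.1344  0.008 ] 181
top 0.55 [255.8 147.5 272.9 181.3] [0.6945 0.2293 0.008 ] 471
side 0.57 [314.8 208.1 326.2 219.2] [ 0.4984 -0.1339  0.008 ] 144
side 0.21 [202.  300.1 242.2 328.9] [0.7006 0.2069 0.008 ] 849
[ 0.5313 -0.1309  0.0033] [ 0.7 -0.4 -0.5] 0.3032000160066381
```

View pics/g1.png

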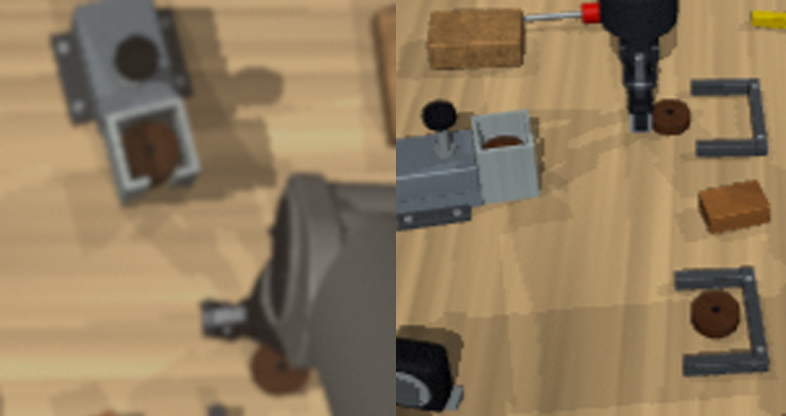

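>>> {"fn": "apply_moves", "kwargs": {
  "moves": "0.39 0 0.03 0 0 0 0;0.39 0 0.04 0 0 0 0;0.39 0 0.04 0 0 0 0;0.39 0 0.04 0 0 0 0;0.39 0 0.04 0 0 0 0;0.39 0 0.04 0 0 0 0;0.39 0 0.04 0 0 0 0;0.39 0 0.04 0 0 0 0;0.39 0 0.04 0 0 0 0;0.39 0 0.03 0 0 0 0;0.39 0 0.02 0 0 0 0;0.39 0 0 0 0 0 0"
}}

```text
t: 20.98
eef_pos: [0.4824, -0.134, 0.0033]
tool_rot: [0.0, 0.729, -0.685, -0.0]
contact_force: [0.8, -0.1, -0.5]
gripper_width: 0.304
```

```bash
python3 look.py g2; python3 - <<'E'
from ov import *
b=imaging.read_camera('side');cv2.imwrite('pics/g2s.png',crop(b,(300,180),70,60,10))
a=imaging.read_camera('top');cv2.imwrite('pics/g2t.png',crop(a,(380,225),70,60,10))
E
```

```text
top 0.66 [409.6 255.4 418.4 268.6] [ 0.4501 -0.1299  0.008 ] 108
top 0.53 [367.2 165.5 385.7 182.7] [ 0.666  -0.0446  0.008 ] 239
side 0.71 [332.  207.2 345.8 222.1] [ 0.4494 -0.1315  0.008 ] 176
side 0.46 [253.6 222.  261.9 224.6] [ 0.6609 -0.09    0.008 ] 52
side 0.27 [227.  175.2 264.1 197.4] [ 0.7157 -0.2466  0.008 ] 812
[ 0.4835 -0.1339  0.0033] [0.5 0.2 0.8] 0.30850147306064535
```

View pics/g2s.png

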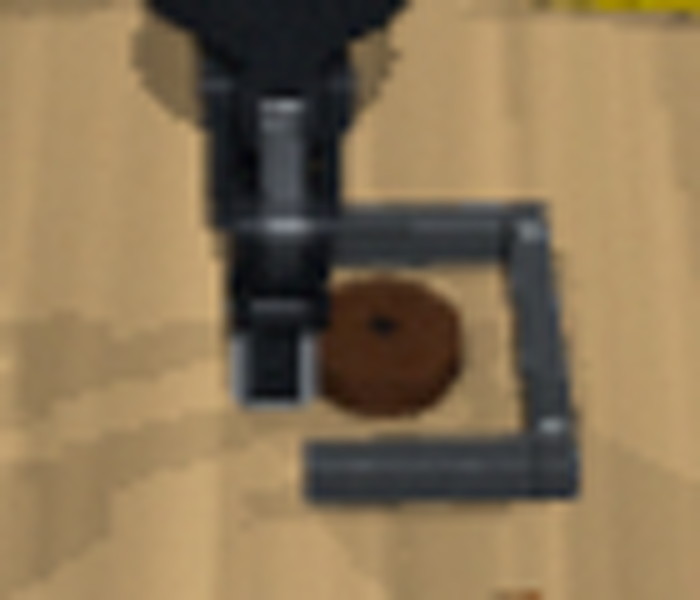

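View pics/g2t.png

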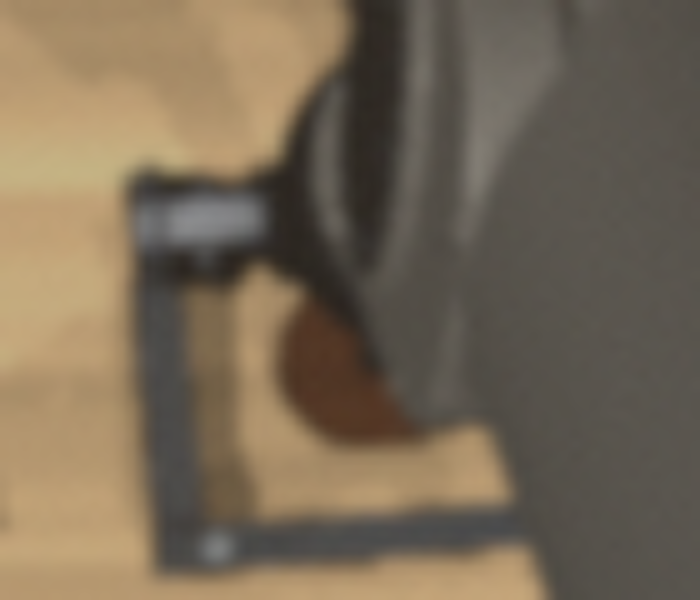

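The foot is inside, with about 12 mm left to the back strip, so I'll push 8 mm more.

>>> {"fn": "apply_moves", "kwargs": {
  "moves": "0.39 0 0.02 0 0 0 0;0.39 0 0.02 0 0 0 0;0.39 0 0.02 0 0 0 0;0.39 0 0.01 0 0 0 0;0.39 0 0 0 0 0 0;0.39 0 0 0 0 0 0;0.39 0 -0.03 0 0 0 0;0.39 0 -0.05 0 0 0 0;0.39 0 -0.05 0 0 0 0;0.39 0 -0.05 0 0 0 0;0.39 0 -0.05 0 0 0 0;0.39 0 0 0 0 0 0"
}}

```text
t: 22.28
eef_pos: [0.5044, -0.1324, 0.0035]
tool_rot: [-0.001, 0.729, -0.684, 0.001]
contact_force: [0.8, 1.2, -0.2]
gripper_width: 0.307
```

>>> {"fn": "apply_moves", "kwargs": {
  "moves": "0.39 0 0 -0.2 0 0 0;0.39 0 0 -0.25 0 0 0;0.39 0 0 -0.3 0 0 0;0.39 0 0 -0.3 0 0 0;0.39 0 0 -0.3 0 0 0;0.39 0.2 -0.2 -0.1 0 0 0;0.39 0.3 -0.1 0 0 0 0;0.39 0.3 -0.1 0 0 0 0;0.39 0.3 -0.1 0 0 0 0;0.39 0.3 -0.1 0 0 0 0;0.39 0.2 0 0 0 0 0;0.39 0 0 0 0 0 0"
}}

```text
t: 23.28
eef_pos: [0.5849, -0.3272, 0.1768]
tool_rot: [0.002, 0.726, -0.687, 0.001]
contact_force: [-0.6, -0.5, 0.3]
gripper_width: 0.304
```

```bash
python3 - <<'E'
from ov import *
b=shot('side','z_s');a=shot('top','z_t')
B=(.4465,-.134,.062)
FT=lambda x,y:circ(x,y,.014,.022)
S=8
A=crop(a,(385,235),50,60,S);C=crop(b,(315,190),50,60,S)
A0=A.copy();C0=C.copy()
cv2.imwrite('pics/z_c.png',np.hstack([A0,C0]))
for q,p in(('top',a),('side',b)):
    for r in nets.outline_of(p,'foot0')[:4]:
        l,t,R,bb=r['rect'];print(q,round(r['score'],2),np.round(ray(p,((l+R)/2,(t+bb)/2),.008),4))
print(bot.get_obs()['eef_pos'])
E
```

```text
top 0.59 [ 0.6627 -0.0396  0.008 ]
top 0.49 [ 0.4457 -0.1358  0.008 ]
side 0.46 [ 0.4399 -0.131   0.008 ]
side 0.39 [ 0.6618 -0.079   0.008 ]
side 0.16 [0.7017 0.2101 0.008 ]
[ 0.58618619 -0.31818301  0.17697063]
```

View pics/z_c.png

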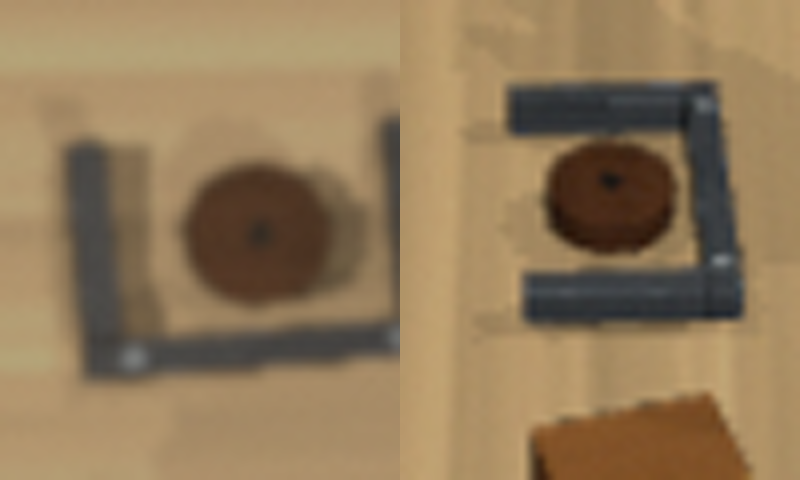

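View pics/z_s.png

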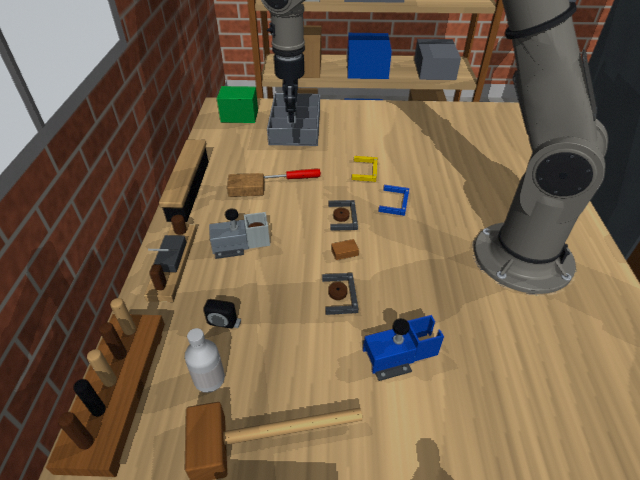

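View pics/z_t.png

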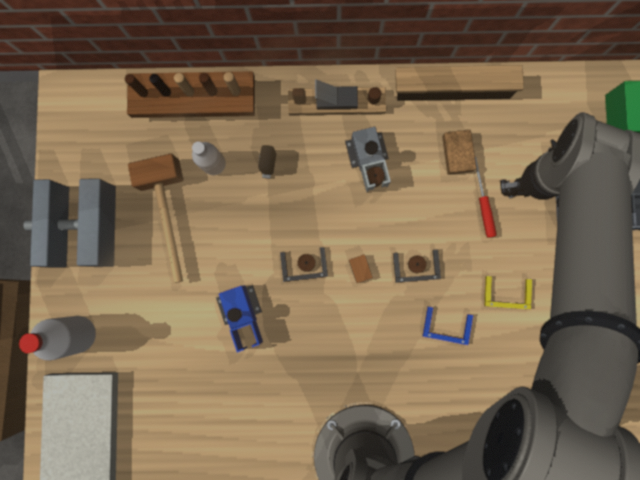

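The foot at (417,264) in the top picture lies wholly between the strips. It has about 8 mm to the mouth line and to the back strip. The arm is clear, the plunger is up, and the other things are where they were. Handing in.

```bash
python3 -c "
from station import bot
print(bot.hand_in())"
```

```text
the job is handed in; nothing more can be done
None
```

The job is done and handed in at about 23 s of the 64 s allowed. A single full press dispensed one foot, and that foot now lies inside the empty bay. The hand-in reported no verdict.

- **Press:** I pressed the cap once with shut fingers to its hard stop at z = 0.072 m, where the force reached 29 N. The plunger came back up and one foot slid out to about (0.578, -0.056).
- **Push:** I slid the foot sideways with one finger pad. I then pushed it into the right-hand bay with both fingertips, without gripping or lifting it.
- **Foot position:** In the last pictures the foot lies wholly inside the bay, roughly 8 mm clear of both the mouth line and the back strip. The two cameras put its centre at x = 0.446 (top) and 0.440 (side). They disagree by about 6 mm, and both readings fit inside.
- **Rest of the bench:** The full bay's foot, the offcut and the other items look unmoved, the remaining feet are still in the magazine, and the arm is clear.
- **Change of plan:** My first sideways approach would have brought the finger linkage close to the magazine, so I backed out before touching anything and turned the gripper. No check failed.

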